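# Lift a muffin from its ramekin with kitchen tongs and hold it over the open tiffin tier

## Robot

A 6-joint arm with a two-finger parallel gripper is mounted at the origin on the work surface. World frame = base frame: x ahead of the robot, y to its left, z up, the work surface at z = 0. Lengths are in m, angles in degrees, forces in N, time in s.
With the tool pointing down it reaches from about 0.325 to 0.9 m from the base axis. Payload 3.5 kg.
Tool frame: the origin (TCP) lies between the finger pads; the fingertips stand 25 mm ahead of it and the grasp point (between the pads) lies 6 mm ahead of it; z points along the fingers, y is the line along which they close (so a half turn about z gives the same grasp; the last joint's range is limited). The gripper opens to 85 mm and grips with 20 to 120 N. Pads are 22 mm wide; open, the fingers measure 114 mm over their backs; the gripper's body (76 mm by 85 mm) begins 54 mm behind the grasp point. The pads swing forward as they close: fully open they stand 13 mm farther back than shut.
Start: joints at [58.992, 15.837, -1.513, 72.651, 0, 84.076], TCP at [0.265, 0.566, 0.256] pointing down, gripper open.
Joint ranges: [-178.77, 178.77], [-48.84, 107.48], [-61.69, 71.31], [-111.58, 123.2], [-90, 87.43], [-180, 180]. Speed limits (degrees/s): [147.25, 147.25, 180, 180, 180, 180].

## Interface

Orientations are given as [roll, pitch, yaw] about the fixed x, y, z axes, in that order (R = Rz(yaw) Ry(pitch) Rx(roll)).
In Python, from rig import arm, kinematics, status, imaging, finish_job, nets gives the robot as it stands. The module is installed in compiled form; this text tells all that it offers. Calls block until the motion is done:
- arm.movep(position, orientation): joint-space move of the TCP to a pose.
- arm.line_to(position, velocity=0.15, rotation=None, stop_force=None): straight line of the TCP; rotation=None keeps the orientation; velocity is the mean speed in m/s. With stop_force (N) it stops when the force on the tool has changed by that much, and returns True; else False.
- arm.set_joints(angles): joint-space move.
- arm.grip(opening): finger opening in m; the grip force is fixed at half the most; returns when the fingers have stopped.
- arm.sleep(seconds).
- kinematics.solve_ik(position, orientation): joint angles nearest the present ones, or None.
- status.get_state(): the state.
- imaging.grab_frame(name): name is "scene" or "top" or "wrist"; returns a dict with "img" (400x640x3 uint8, red, green, blue), "range_z" (400x640 float32, m along the optical axis (not along the pixel's ray), 0 where there is no reading), "fovy" (degrees; the focal length in pixels is half the picture's height over the tangent of half this angle, whatever the lens; pixels are square), "cx", "cy" (the principal point, pixels), "camera_from_world" (4x4, takes a point from world to camera coordinates); the wrist camera has in their place "mount" (4x4, takes a point from camera to tool coordinates, whose origin is the TCP and whose axes are the flange's). Camera axes: x right, y up, looking along -z (the intrinsics and any distortion apply to the point x, -y, -z); pixel columns grow to the right and rows downward; lengths in m; the calibration is good to about 2 mm. The wrist camera is an equidistant fisheye: a pixel r from the principal point sees the ray r / f radians off the axis. A picture is of the moment at which its call begins: read the wrist's pose just before it.
A pose or a line that the arm cannot do raises arm.IKError and nothing moves.
- finish_job(): hands the job in; it is judged then, once.
Trained networks look in a picture, given as the dict that the camera call returned (one of the last four; its "shot" number tells which), for a name from the list of things; names that differ only in an ending like _2 or _b are one class to them, and where a whole thing is asked for, a point or a joint stands for the part that bears it (a point fixed in the world has none). Each returns a list of dicts, best first, with "confidence" (0 to 1); they miss things now and then, are a little off and sometimes report something else, mostly with a low value. They report only what shows in the picture. A call takes as long as a camera call. They do not tell look-alikes from the thing itself.
- nets.silhouettes(picture, label): "region" (400x640 bool, what is visible of it) and "pixel" ([column, row] in pixels, amid what is visible of it).
- nets.pinpoint(picture, label): "pixel" ([column, row] in pixels: a listed point, or the origin of a listed thing).
The state is a dict: "time_s": time; "q": joint angles; "dq": joint speeds; "tau": joint torques, N m; "tcp_pos": TCP position; "tcp_rot": TCP orientation; "ft_force": force on the tool from outside, world axes, zero at the start; "ft_torque": the same for the moment, N m; "width": finger opening in m; "gripper_force": force on a finger pad.
Only numpy, scipy, OpenCV 4.12 (cv2) and the standard library are available. Lean on these libraries where they do the work, as an engineer would, in place of code of your own. Each camera call takes 0.05 s, during which the arm holds its last target. There are 200 camera calls.

## Task

I am packing lunch: take the kitchen tongs, lift the muffin out of its ramekin with them and carry it over to the open tiffin tier. Finish while still holding it in the tongs, upright, steady and well clear above the middle of the tier, so that I can lay the paper liner in underneath before it goes down. Only the tongs may touch the muffin, not the gripper, and everything else stays where it stands.

Things in the scene. Friction and masses are not known exactly. Their poses are not given: they have to be found in the camera images.
- tongs: Steel kitchen tongs, 255 mm long, 120 g, lying flat: two strips on edge, 20 mm tall (heads 16), spread in a V. Origin: on the centre line, midway along the black grip sleeves, on the underside, near the centre of mass; x to the heads, y to the left arm, z up. Sleeves span x -33 to +33 mm, outer faces 51 mm apart at rest. The pivot is 105 mm behind the origin; this body carries the right (-y) arm.
- tongs_arm: Left (+y) arm of the tongs, hinged at the pivot. Origin: on the pivot, on the underside; x points to the heads along the centre line when open and turns inwards as the tongs close. A spring holds the arms apart against a stop: they yield from about 4 N of squeeze on the sleeves, 11 N when closed on the muffin; each 1 mm squeezed off the 51 mm brings the heads 2 mm closer.
- head_left (a point): Middle of the inner face of the left tongs head, 10 mm above the tongs' underside, 205 mm ahead of the pivot. Heads are slightly concave, 42 mm long, and end 121 mm ahead of the tongs' origin. At rest the two head points are 82 mm apart; a gripped thing sits midway between them.
- head_right (a point): The same point on the right head of the tongs.
- muffin: A brown chocolate-chip muffin, 69 mm tall, about 65 g, rigid, round, standing upright in one of the two ramekins. Origin: centre of its underside, z up. Its foot is 41 mm across and its sides widen to an upright waist of diameter 54 mm from 35 to 55 mm above the underside, domed above that.
- muffin_waist (a point): Point on the muffin's axis 45 mm above its underside, at the middle of the upright waist: 14 mm above the ramekin's rim while the muffin stands in it. This is the height at which to grip it with the middle of the tongs' heads.
- ramekin_full: The pale turquoise ceramic ramekin in which the muffin stands: round, 73 mm across, 36 mm tall, inner floor 5 mm above the bench, mouth 64 mm across, loose. Origin: centre of the underside.
- ramekin_empty: The other ramekin, the same but empty. It stays where it is.
- tier: The open tiffin tier: round stainless steel bowl, 132 mm across, 55 mm tall, wall 3 mm, loose on the bench. Origin: centre of the underside.
- tier_mouth (a point): Centre of the tier's mouth, at rim height (55 mm above the bench).
- tiffin_stack: The rest of the tiffin carrier: two stacked tiers with the lid on, in the carrying frame with its handle, 136 mm across, 154 mm over the frame, 230 mm tall. Origin: centre of the underside. It stays where it is.
- bottle: Aluminium bottle with black cap, 70 mm across, 227 mm tall with its cap loop, upright. Origin: centre of the underside. It stays where it is.
- cutlery_case: Yellow plastic cutlery case with a sliding door, closed, 85 x 255 x 48 mm, its long side along its y axis. Origin: centre of the underside. It stays where it is.
There are look-alikes about, which are no part of the job. What is shaped like the ramekin_full but black or green is not meant.

How it is judged:
By the outcome, as a careful person would: the job done as asked, in the order asked, and still so for the second after the job is handed in, while the arm keeps its last pose, push and grip.
It also fails if it takes over 45 s, if anything falls off the work surface, if the arm or the gripper's body presses on something with over 40 N, if the wrist force passes 120 N, or if a joint passes its speed limit or range.

## Working session

There is one attempt and no reset: what is moved stays moved. The work goes in short steps, each a Python script; the robot and the scene stay as the last script left them, time stands still between calls to the robot, and variables do not carry over. Pictures are saved under pics/ and viewed, at most 10 in all, crops included, and the job is handed in when it is done.

```bash
mkdir -p pics; cat > h.py <<'E'
import numpy as np, cv2
from rig import arm, kinematics, status, imaging, finish_job, nets
def f(p): return 200/np.tan(np.radians(p["fovy"])/2)
def world(p,mask_or_px):
    """world points of masked pixels by depth (scene/top)"""
    if np.asarray(mask_or_px).dtype==bool: v,u=np.nonzero(mask_or_px)
    else:
        u,v=np.atleast_2d(np.round(mask_or_px).astype(int)).T
    z=p["range_z"][v,u]; k=z>0; u,v,z=u[k],v[k],z[k]; F=f(p)
    c=np.stack([(u-p["cx"])/F*z,-(v-p["cy"])/F*z,-z,np.ones_like(z)])
    return (np.linalg.inv(p["camera_from_world"])@c)[:3].T
def ray(p,px,z):
    F=f(p); T=np.linalg.inv(p["camera_from_world"])
    d=T[:3,:3]@np.array([(px[0]-p["cx"])/F,-(px[1]-p["cy"])/F,-1]); o=T[:3,3]
    return o+d*(z-o[2])/d[2]
def save(p,n): cv2.imwrite("pics/"+n,p["img"][...,::-1])
E
cat > a.py <<'E'
from h import *
np.set_printoptions(precision=4,suppress=True)
for n in ("top","scene"):
    p=imaging.grab_frame(n); save(p,n+"1.png"); print(n,{k:p[k] for k in p if k not in("img","range_z","camera_from_world")})
    for l in ["tongs","tongs_arm","muffin","ramekin_full","tier","tiffin_stack","bottle","cutlery_case"]:
        for s in nets.silhouettes(p,l)[:4]:
            w=world(p,s["region"])
            print(l,round(s["confidence"],2),np.round(s["pixel"]),w.min(0) if len(w) else 0,w.max(0)if len(w) else 0, np.median(w,0) if len(w) else 0)
    for l,z in [("tongs",0),("tongs_arm",0),("head_left",.01),("head_right",.01),("muffin",.005),("muffin_waist",.05),("tier_mouth",.055),("ramekin_full",0)]:
        for s in nets.pinpoint(p,l)[:3]: print(" pt",l,round(s["confidence"],2),np.round(s["pixel"]),ray(p,s["pixel"],z))
print(status.get_state())
E
python3 a.py
```

```text
top {'fovy': 48.14192478499935, 'cx': 323.66161684017607, 'cy': 207.0837452423922, 'shot': 1}
tongs 0.69 [293. 257.] [ 0.4278  0.0008 -0.0053] [0.4954 0.1747 0.0256] [0.4487 0.106  0.0195]
tongs_arm 0.54 [283. 261.] [ 0.4252  0.0761 -0.0024] [0.4546 0.1796 0.0247] [0.4435 0.1249 0.0189]
tongs_arm 0.48 [296. 239.] [ 0.4148 -0.0097 -0.0053] [0.4954 0.211  0.0263] [0.4748 0.1021 0.019 ]
muffin 0.82 [408. 182.] [ 0.6196 -0.2183  0.043 ] [ 0.6683 -0.1678  0.0786] [ 0.6416 -0.1913  0.0702]
ramekin_full 0.93 [407. 139.] [ 0.7344 -0.2462 -0.0027] [ 0.8063 -0.1745  0.0427] [ 0.7742 -0.2128  0.0087]
ramekin_full 0.78 [397. 191.] [ 0.6123 -0.2319 -0.0004] [ 0.6788 -0.1607  0.0641] [ 0.6278 -0.183   0.0326]
ramekin_full 0.68 [352. 215.] [ 0.5236 -0.0877 -0.0021] [ 0.5936 -0.0201  0.041 ] [ 0.5607 -0.0548  0.0071]
ramekin_full 0.2 [482. 233.] [ 0.3787 -0.4544 -0.0038] [ 0.6451 -0.3303  0.0543] [ 0.5023 -0.3797  0.0451]
tier 0.59 [257. 183.] [ 0.5799  0.1396 -0.0043] [0.7331 0.2878 0.0625] [0.6536 0.2122 0.0067]
tiffin_stack 0.59 [177. 180.] [ 0.567   0.3227 -0.0043] [0.7526 0.5209 0.2346] [0.6258
[... 3221 characters left out ...]
_mouth 0.64 [183. 256.] [ 0.5669 -0.393   0.055 ]
 pt ramekin_full 0.81 [284. 258.] [ 0.6537 -0.1935  0.    ]
 pt ramekin_full 0.8 [317. 210.] [ 0.562  -0.0461  0.    ]
 pt ramekin_full 0.75 [240. 302.] [ 0.7047 -0.3273 -0.    ]
{'time_s': 1.7, 'q': array([58.9935, 15.8364, -1.5095, 72.6498, -0.0016, 84.0774]), 'dq': array([ 0.0466, -0.0002,  0.0472, -0.0713,  0.0766, -0.0011]), 'tau': array([ -0.0007, -44.5476,  29.5551,   0.0009,  -0.0002,  -0.    ]), 'tcp_pos': array([0.265 , 0.5661, 0.2563]), 'tcp_rot': array([179.9959,   0.002 , 154.916 ]), 'ft_force': array([-0.0222, -0.2118,  0.6903]), 'ft_torque': array([ 0.0106, -0.0322, -0.0359]), 'gripper_force': 0.0, 'width': 0.08569879157378299}
```

View pics/top1.png

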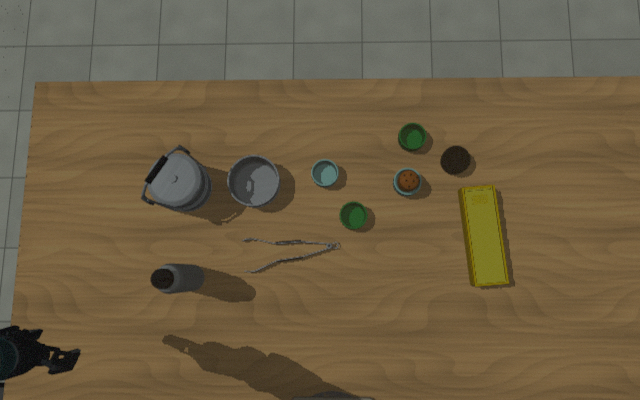

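View pics/scene1.png

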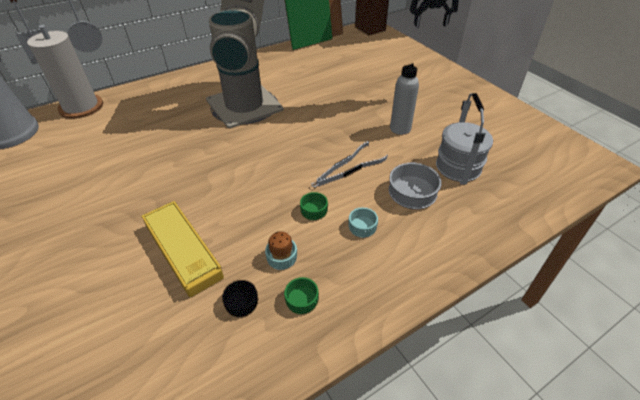

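The top view shows the tongs with the pivot at (335,245) and heads at (250,240) and (250,271), and the tier at (254,181). There are five ramekin-shaped things:
- turquoise with the muffin at (407,182): fits the description, being turquoise and holding the muffin
- turquoise and empty at (324,173)
- green at (412,137) and (353,216): not meant
- black at (455,159): not meant

Next I'll rise clear of the bottle, hover over the tongs and then the muffin with the wrist camera, and check a crop.

```bash
cat >> h.py <<'E'
from scipy.spatial.transform import Rotation as Ro
np.set_printoptions(precision=4,suppress=True)
def wgrab():
    s=status.get_state(); p=imaging.grab_frame("wrist")
    T=np.eye(4); T[:3,:3]=Ro.from_euler("xyz",s["tcp_rot"],degrees=True).as_matrix(); T[:3,3]=s["tcp_pos"]
    p["W"]=T@p["mount"]; return p
def wdir(p,u,v):
    u,v=np.asarray(u,float)-p["cx"],np.asarray(v,float)-p["cy"]; r=np.hypot(u,v)+1e-9; t=r/f(p)
    return np.stack([np.sin(t)*u/r,-np.sin(t)*v/r,-np.cos(t)])
def wray(p,px,z):
    d=p["W"][:3,:3]@wdir(p,*px); o=p["W"][:3,3]; return o+d*(z-o[2])/d[2]
def wworld(p,mask):
    v,u=np.nonzero(mask); z=p["range_z"][v,u]; k=z>0; u,v,z=u[k],v[k],z[k]
    d=wdir(p,u,v); return (p["W"][:3,:3]@(d/-d[2]*z)).T+p["W"][:3,3]
E
cat > b.py <<'E'
from h import *
p=imaging.grab_frame("top")
cv2.imwrite("pics/crop1.png",cv2.resize(p["img"][110:240,290:490,::-1],None,fx=4,fy=4,interpolation=cv2.INTER_CUBIC))
arm.line_to([.265,.566,.40])
arm.movep([.468,.114,.40],[180,0,-84])
arm.line_to([.468,.114,.22]); arm.sleep(.3)
p=wgrab(); save(p,"w1.png")
for l,z in [("tongs",0),("tongs_arm",0),("head_left",.01),("head_right",.01)]:
    for s in nets.pinpoint(p,l)[:2]: print(l,round(s["confidence"],2),np.round(s["pixel"]),wray(p,s["pixel"],z))
w=wworld(p,np.ones((400,640),bool)); k=(w[:,2]>.008)&(w[:,2]<.03)&(abs(w[:,0]-.46)<.08)&(w[:,1]>-.02)&(w[:,1]<.26); t=w[k]
np.save("tongs.npy",t); print(len(t),t.min(0),t.max(0))
for y in np.arange(0,.25,.01):
    q=t[abs(t[:,1]-y)<.003]
    if len(q): 
        m=np.sort(q[:,0]); i=np.argmax(np.diff(m)) if len(m)>1 else 0; print(round(y,3),len(q),m[0],m[i],m[min(i+1,len(m)-1)],m[-1])
arm.movep([.54,-.19,.30],[180,0,180]); arm.sleep(.3)
p=wgrab(); save(p,"w2.png")
for l,z in [("muffin",.005),("muffin_waist",.05),("ramekin_full",0)]:
    for s in nets.pinpoint(p,l)[:2]: print(l,round(s["confidence"],2),np.round(s["pixel"]),wray(p,s["pixel"],z))
w=wworld(p,np.ones((400,640),bool)); k=(w[:,2]>.05)&(w[:,2]<.09)&(abs(w[:,0]-.648)<.05)&(abs(w[:,1]+.19)<.05); t=w[k]
print(len(t),t.min(0),t.max(0)); print(status.get_state()["q"],status.get_state()["time_s"])
E
python3 b.py; python3 - <<'E'
import cv2,numpy as np
a=cv2.imread('pics/w1.png')
b=cv2.imread('pics/crop1.png')
c=np.zeros((600,800,3),np.uint8); b=cv2.resize(b,(320,208)); c[:208,:320]=b; c[208:,160:]=cv2.resize(a,(640,392)); 
d=cv2.resize(cv2.imread('pics/w2.png'),(330,206)); c[:206,330:660]=d
cv2.imwrite('pics/m1.png',c)
E
```

```text
tongs_arm 0.58 [317.  84.] [0.4826 0.013  0.    ]
head_left 0.9 [359. 260.] [0.4117 0.2085 0.01  ]
head_right 0.62 [284. 261.] [0.5017 0.2202 0.01  ]
1938 [ 0.4126 -0.0159  0.0081] [0.5024 0.239  0.0214]
0.0 28 0.4765733156191949 0.47874908433139435 0.48679900427293715 0.4914762952512169
0.01 83 0.4744885165540543 0.4839972346357909 0.4845837512181901 0.48899010954404853
0.02 52 0.4704123151719303 0.4749516768934633 0.47903128598796285 0.48963221239896476
0.03 36 0.4683316969242693 0.4718745424095322 0.48756284476523426 0.4898178353007996
0.04 40 0.46521252490260634 0.4677401727786184 0.48790996824474536 0.491126993226485
0.05 44 0.4610508350116449 0.4654979714581948 0.48834172751388577 0.49202256709062114
0.06 34 0.4578297701801079 0.4614966729244124 0.4898209074550988 0.4923719858761559
0.07 43 0.4547135756007763 0.4589979426517842 0.4901732466696623 0.4932624040232895
0.08 61 0.4482627569052123 0.4558224958759679 0.4907562312837655 0.49425466673269264
0.09 72 0.44707313124008424 0.4545780334792479 0.49032256093273613 0.4965108854479393
0.1 68 0.4459027362290715 0.45177720647703834
[... 916 characters left out ...]
0.41783778078085565 0.49898539262575725 0.5024187460436628
0.22 30 0.41262610612527995 0.4166218841419662 0.4985146610721996 0.5008417571754726
0.23 25 0.4148487783012559 0.4171012180442507 0.4965461341086488 0.5003622410413885
0.24 7 0.4937105452330879 0.4961567606662566 0.497372038085326 0.497372038085326
muffin 0.92 [318. 237.] [ 0.6463 -0.1912  0.005 ]
muffin_waist 0.63 [311. 247.] [ 0.6404 -0.1993  0.05  ]
muffin_waist 0.19 [315. 239.] [ 0.6285 -0.1943  0.05  ]
ramekin_full 0.94 [414. 178.] [ 0.5583 -0.0545  0.    ]
ramekin_full 0.92 [314. 238.] [ 0.6492 -0.1974 -0.    ]
1314 [ 0.6184 -0.2214  0.05  ] [ 0.6688 -0.1685  0.0754]
[-25.8266   9.3699  -4.3431  76.2883   0.     -25.8558] 9.05
```

View pics/m1.png

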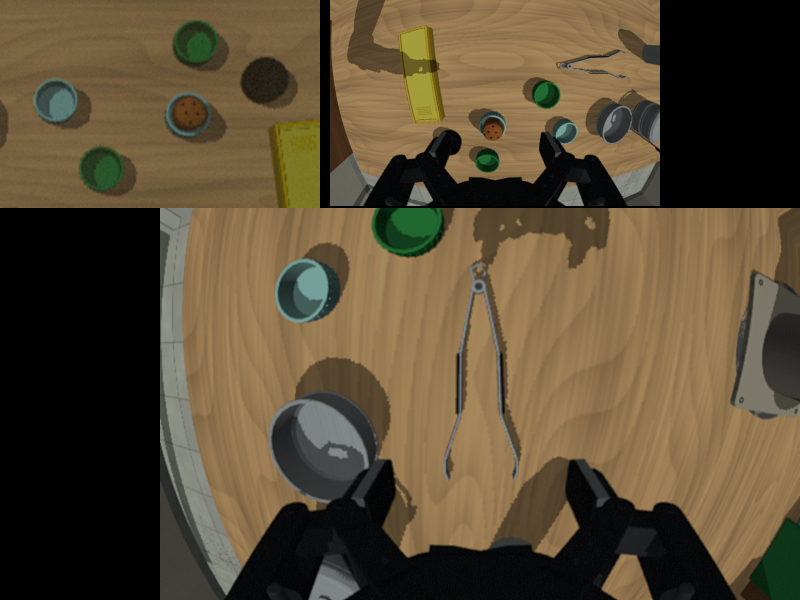

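The crop confirms that the muffin stands in the turquoise ramekin. The tongs' sleeves are centred at (0.469, 0.1165) with a heading of 96.4°. Now I'll grasp them.

```bash
cat > c.py <<'E'
from h import *
arm.movep([.469,.1165,.20],[180,0,-83.6])
arm.grip(.066)
arm.line_to([.469,.1165,.06],.15); arm.sleep(.2)
hit=arm.line_to([.469,.1165,.027],.03,stop_force=4)
s=status.get_state(); print(hit,s["tcp_pos"],s["ft_force"],s["width"])
z=s["tcp_pos"][2]+(.005 if hit else 0)
if hit: arm.line_to([.469,.1165,z],.03)
for w in (.054,.050,.047,.045):
    arm.grip(w); s=status.get_state(); print(w,s["width"],s["gripper_force"],s["ft_force"],s["tcp_pos"])
p=wgrab(); save(p,"w3.png"); print(s["time_s"])
E
python3 c.py
```

```text
False [0.4692 0.1165 0.0272] [ 1.1979 -0.5579  0.0724] 0.06626175960350246
0.054 0.05431005626536045 0.0 [ 0.066  -0.8079  0.6653] [0.4691 0.1165 0.0271]
0.05 0.05002183501040809 4.865841194987297 [-0.0205  0.3818  3.4833] [0.4693 0.1166 0.0274]
0.047 0.047190911257807215 6.88121885061264 [-0.0153  0.2838  6.5751] [0.4697 0.1167 0.0277]
0.045 0.04505942255676119 7.918631806969643 [-1.1055  0.6576  6.459 ] [0.4699 0.1167 0.0279]
14.1
```

View pics/w3.png

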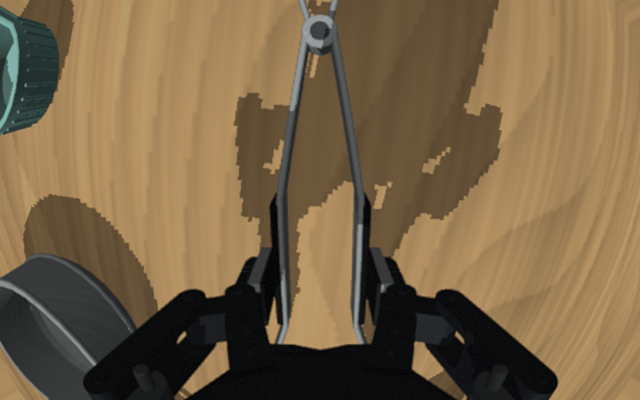

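```bash
cat > look.py <<'E'
from h import *
def heads():
    for n in ("top","scene"):
        p=imaging.grab_frame(n)
        zz=status.get_state()["tcp_pos"][2]-.018
        for l in ("head_left","head_right","muffin_waist"):
            for s in nets.pinpoint(p,l)[:1]:
                print(n,l,round(s["confidence"],2),np.round(s["pixel"]),ray(p,s["pixel"],zz if l[0]=="h" else .05))
        w=world(p,np.ones((400,640),bool)); c=status.get_state()["tcp_pos"]
        yield n,p,w
E
cat > d.py <<'E'
from look import *
arm.line_to([.4692,.1165,.06],.06); arm.line_to([.4692,.1165,.2],.2)
arm.movep([.545,-.194,.2],[180,0,180])
arm.line_to([.545,-.194,.135],.15); arm.sleep(.3)
s=status.get_state(); print(s["tcp_pos"],s["tcp_rot"],s["width"],s["gripper_force"],s["ft_force"])
for n,p,w in heads():
    t=w[(w[:,2]>.095)&(w[:,2]<.16)&(w[:,0]>.605)&(w[:,0]<.7)&(abs(w[:,1]+.194)<.06)]
    L=t[t[:,1]>-.194]; R=t[t[:,1]<=-.194]
    for a in (L,R): print(n,len(a),a.min(0) if len(a) else 0,a.max(0) if len(a) else 0, np.median(a,0))
    m=w[(w[:,2]>.042)&(w[:,2]<.085)&(abs(w[:,0]-.645)<.04)&(abs(w[:,1]+.194)<.04)]
    print("muf",len(m),m.min(0),m.max(0))
    save(p,n+"4.png")
    x0,y0=(330,120) if n=="top" else (200,170)
    cv2.imwrite(f"pics/c4{n}.png",cv2.resize(p["img"][y0:y0+120,x0:x0+130,::-1],None,fx=3,fy=3,interpolation=cv2.INTER_CUBIC))
p=wgrab(); w=wworld(p,np.ones((400,640),bool)); t=w[(w[:,2]>.09)&(w[:,2]<.16)&(w[:,0]<.50)&(w[:,0]>.41)&(abs(w[:,1]+.194)<.035)]
print("rear",len(t))
for x in np.arange(.42,.51,.01):
    a=t[abs(t[:,0]-x)<.003]
    if len(a): print(round(x,2),a.min(0)[1:],a.max(0)[1:])
print(status.get_state()["time_s"])
cv2.imwrite("pics/m4.png",np.hstack([cv2.imread("pics/c4top.png"),cv2.imread("pics/c4scene.png")]))
E
python3 d.py
```

```text
[ 0.5457 -0.1943  0.1361] [-179.9481    0.1064 -179.9964] 0.04517077106343084 5.810946151614189 [ 0.2087 -0.1681 -1.2107]
top head_left 0.69 [396. 176.] [ 0.6455 -0.155   0.1179]
top muffin_waist 0.76 [405. 181.] [ 0.6455 -0.1876  0.05  ]
top 51 [ 0.6059 -0.1663  0.1116] [ 0.6614 -0.1544  0.133 ] [ 0.6301 -0.1575  0.1262]
top 7 [ 0.6567 -0.2265  0.1145] [ 0.6625 -0.2244  0.1307] [ 0.6594 -0.226   0.1237]
muf 359 [ 0.6181 -0.2195  0.0428] [ 0.6791 -0.1679  0.0788]
scene head_left 0.86 [291. 218.] [ 0.6455 -0.1616  0.1172]
scene head_right 0.95 [260. 226.] [ 0.6303 -0.2281  0.1172]
scene muffin_waist 0.71 [282. 246.] [ 0.6544 -0.1943  0.05  ]
scene 94 [ 0.6056 -0.1687  0.1102] [ 0.6649 -0.1558  0.1288] [ 0.6291 -0.1606  0.1205]
scene 64 [ 0.6085 -0.2324  0.11  ] [ 0.6648 -0.2218  0.1283] [ 0.6493 -0.2297  0.1228]
muf 472 [ 0.6247 -0.2223  0.0422] [ 0.6757 -0.1703  0.077 ]
rear 4273
0.42 [-0.2022  0.1147] [-0.1853  0.1186]
0.43 [-0.1996  0.1147] [-0.1866  0.1274]
0.44 [-0.2011  0.1062] [-0.1851  0.1282]
0.45 [-0.2026  0.1063] [-0.1831  0.1273]
0.46 [-0.2044  0.1072] [-0.1814  0.1275]
0.47 [-0.2062  0.107 ] [-0.1797  0.1271]
0.48 [-0.208   0.1072] [-0.1779  0.1272]
0.49 [-0.2091  0.1067] [-0.1764  0.1275]
0.5 [-0.2106  0.1067] [-0.1751  0.1273]
18.25
```

View pics/m4.png

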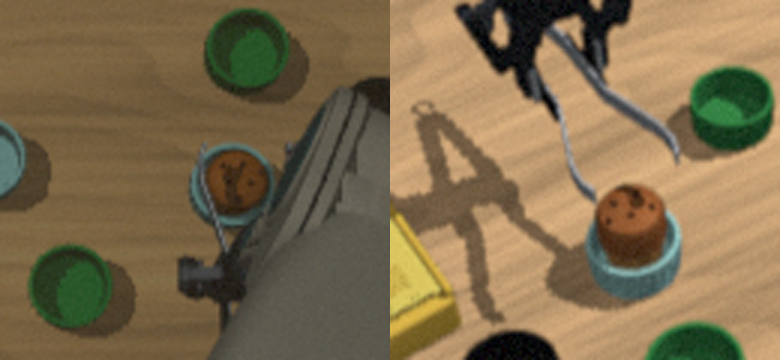

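Tongs are level and the heads straddle the muffin evenly. I'll descend, close and lift.

```bash
cat > e.py <<'E'
from look import *
P=[.548,-.1945]
arm.line_to([*P,.135],.1)
hit=arm.line_to([*P,.0697],.08,stop_force=5); arm.sleep(.2)
s=status.get_state(); print(hit,s["tcp_pos"],s["ft_force"],s["width"])
if not hit:
    for w in (.041,.038,.032):
        arm.grip(w); s=status.get_state(); print(w,s["width"],s["gripper_force"],s["ft_force"],s["tcp_pos"])
    arm.line_to([*P,.085],.04); arm.line_to([*P,.17],.12); arm.sleep(.3)
    s=status.get_state(); print(s["width"],s["gripper_force"],s["ft_force"],s["tcp_pos"])
p=imaging.grab_frame("scene")
for l in ("muffin","muffin_waist"):
    for q in nets.pinpoint(p,l)[:1]: print(l,q["confidence"],q["pixel"])
cv2.imwrite("pics/c5.png",cv2.resize(p["img"][130:330,180:380,::-1],None,fx=3,fy=3,interpolation=cv2.INTER_CUBIC)); print(s["time_s"])
E
python3 e.py
```

```text
False [ 0.5485 -0.1948  0.0704] [-0.2713 -0.298  -0.7088] 0.04498385926007103
0.041 0.04114882949425859 8.226135224103928 [-0.1816 -0.8342 -0.9944] [ 0.5481 -0.1946  0.0699]
0.038 0.03823154527465287 9.793021827936172 [ 0.5307 -0.7059 -1.533 ] [ 0.548  -0.1945  0.0697]
0.032 0.03461235133444358 60.14122545719147 [-0.0974  1.7298  0.5118] [ 0.5481 -0.1945  0.0699]
0.034576577920919185 60.032161474227905 [-0.3642 -0.7086 -2.1613] [ 0.5476 -0.1943  0.1692]
muffin 0.62 [277.2, 228.7]
muffin_waist 0.87 [278.4, 219.9]
22.0083
```

View pics/c5.png

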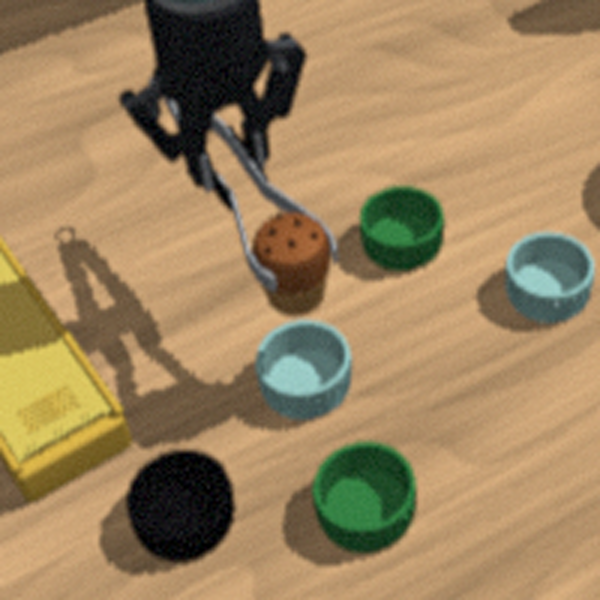

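The picture shows the muffin upright between the heads, and its ramekin empty and unmoved. I'll carry it slowly to the tier, then measure and correct.

```bash
cat > g.py <<'E'
from look import *
from scipy.optimize import least_squares
def circ(q,r): return least_squares(lambda c:np.hypot(q[:,0]-c[0],q[:,1]-c[1])-r,q[:,:2].mean(0),loss="soft_l1",f_scale=.002).x
p=imaging.grab_frame("top"); w=world(p,np.ones((400,640),bool))
q=w[(w[:,2]>.048)&(w[:,2]<.066)&(np.hypot(w[:,0]-.65,w[:,1]-.214)<.08)&(np.hypot(w[:,0]-.65,w[:,1]-.214)>.05)]
ct=circ(q,.0645); print("top tier",len(q),ct,(q.min(0)+q.max(0))/2)
c=np.array([.650,.214]) if np.hypot(*(ct-[.65,.214]))>.012 else ct
h=np.radians(18); T=c-.0985*np.array([np.cos(h),np.sin(h)])
arm.line_to([.548,-.1945,.20],.1)
arm.line_to([*T,.20],.13,rotation=[180,0,-162]); arm.sleep(.4)
s=status.get_state(); print(s["tcp_pos"],s["tcp_rot"],s["width"],s["gripper_force"],s["ft_force"],s["time_s"])
for n in("top","scene"):
    p=imaging.grab_frame(n); w=world(p,np.ones((400,640),bool))
    r=np.hypot(w[:,0]-c[0],w[:,1]-c[1])
    q=w[(w[:,2]>.048)&(w[:,2]<.066)&(r<.08)&(r>.05)]; print(n,"tier",circ(q,.0645),(q.min(0)+q.max(0))/2)
    for l in ("muffin","muffin_waist","tier_mouth"):
        for k in nets.pinpoint(p,l)[:1]: print(l,k["confidence"],k["pixel"],ray(p,k["pixel"],{"muffin":.136,"muffin_waist":.181,"tier_mouth":.055}[l]))
    m=nets.silhouettes(p,"muffin")[0]; a=world(p,m["region"]); a=a[np.hypot(a[:,0]-c[0],a[:,1]-c[1])<.05]; a=a[a[:,2]>.1]
    print("muf",m["confidence"],m["pixel"],a.min(0),a.max(0),circ(a[(a[:,2]>.165)&(a[:,2]<.195)],.027))
    x,y=(160,110) if n=="top" else (330,80)
    cv2.imwrite(f"pics/c6{n}.png",cv2.resize(p["img"][y:y+150,x:x+130,::-1],None,fx=3,fy=3,interpolation=cv2.INTER_CUBIC))
cv2.imwrite("pics/m6.png",np.hstack([cv2.imread("pics/c6top.png"),cv2.imread("pics/c6scene.png")]))
E
python3 g.py
```

```text
top tier 378 [0.6474 0.2058] [0.6477 0.2066 0.0551]
[0.5537 0.1753 0.2   ] [ 179.9995   -0.001  -162.0039] 0.034531905871221735 60.0628137588501 [ 0.4269  0.1475 -2.4975] 26.05
top tier [0.6479 0.2052] [0.667  0.1864 0.055 ]
muffin 0.62 [245.2, 171.5] [0.6523 0.2092 0.136 ]
muffin_waist 0.67 [241.5, 170.1] [0.6454 0.2084 0.181 ]
tier_mouth 0.92 [249.8, 179.5] [0.6496 0.2137 0.055 ]
muf 0.47 [247.9, 168.0] [0.6228 0.1796 0.1358] [0.672  0.1995 0.2061] [0.6456 0.2084]
scene tier [0.6512 0.2037] [0.6508 0.2038 0.0534]
muffin 0.71 [422.5, 158.2] [0.6622 0.2034 0.136 ]
muffin_waist 0.87 [424.1, 142.0] [0.6549 0.2051 0.181 ]
tier_mouth 0.62 [416.7, 179.7] [0.6546 0.2077 0.055 ]
muf 0.94 [423.6, 144.0] [0.6165 0.1783 0.1349] [0.6756 0.2272 0.2055] [0.6473 0.2069]
```

View pics/m6.png

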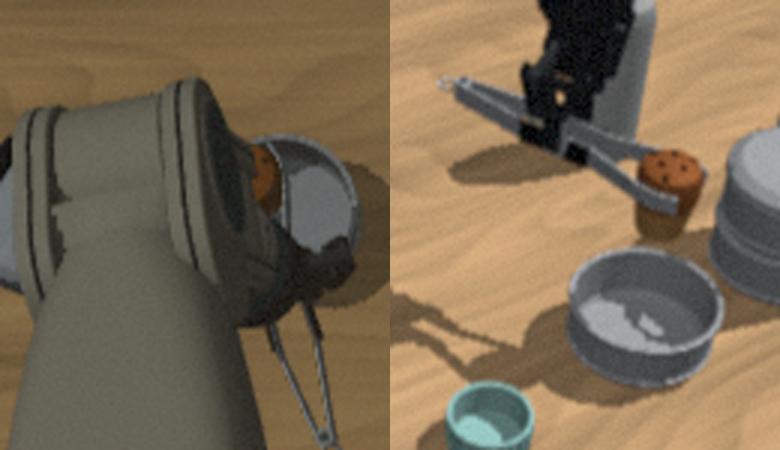

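The muffin hangs upright in the tongs about 80 mm above the tier's rim, within about 4 mm of its centre. The tier and the empty ramekin are unmoved.

```bash
python3 -c "
from h import *
s=status.get_state(); print(s['dq'],s['width'],s['time_s']); print(finish_job())"
```

```text
[-0.0195 -0.0123  0.0073  0.0206 -0.0037 -0.0356] 0.03420738189808838 26.55
the job is handed in; nothing more can be done
None
```

The job is handed in at 26.6 s: the muffin is held upright and steady in the tongs, about 80 mm above the tier's rim and within about 4 mm of its centre, with nothing else seen to have moved.

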